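Lever open the stuck inspection cover of a gear reducer

ROBOT

A 6-joint arm with a two-finger parallel gripper is mounted at the origin on the work surface. World frame = base frame: x ahead of the robot, y to its left, z up, the work surface at z = 0. Lengths are in m, angles in rad, forces in N, time in s.
With the tool pointing down it reaches from about 0.25 to 0.775 m from the base axis. Payload 4 kg.
Tool frame: the origin (TCP) lies midway between the tips of the shut fingers; the grasp point (between the pads) lies 19 mm behind it; z points along the fingers, y is the direction in which the jaws open and shut (so a half turn about z gives the same grasp; the last joint's range is limited). The gripper opens to 94 mm and grips with 3 to 60 N. Pads are 16 mm wide; open, the fingers measure 119 mm over their backs; the gripper's body (75 mm by 177 mm) begins 78 mm behind the grasp point.
Start: joints at [1.053, 0.087, 1.371, -0, 1.684, -0.103], TCP at [0.222, 0.503, 0.206] pointing down, gripper open.
Joint ranges: [-3.1, 3.1], [-0.76, 2.03], [0.27, 2.55], [-1.08, 4.22], [0.17, 2.65], [-2.57, 2.57]. Speed limits (rad/s): [2.79, 2.79, 3.14, 3.14, 3.14, 3.14].

INTERFACE

Orientations are given as a rotation vector (axis times angle).
In Python, from bench import * gives the robot as it stands.
- The arm moves only by the tool servo_tool, never from a script. Its argument "motion" is a list of rows, each a list of 5 numbers: the shift along the tool's x, y, z in mm, then the turn about the tool's z in rad, then the opening in per cent of the stroke, from 0 (shut) to 100 (fully open). In form: [[x, y, z, yaw, hand], ...]. A call has 1 to 20 rows; each row shifts and turns the commanded pose from where the row before left it, along the tool's axes as they then stand; what a row does not reach is not made up. A row lasts 1/12 s, in which the tool goes at most 41.7 mm and 7.16 degrees, less where a joint would pass 70% of its speed; a pose out of reach is approached as far as the arm can. A call with a gripper value outside its range is refused whole. The fingers move at their own pace and stop on an object; "squeeze" is the grip in N (left out, the last holds). Time passes only in rows, so rows that do not move let the fingers close. It gives the time, the measured TCP pose, the force and the opening at its end, in the units of the state.
- sense(): the state, without advancing time (a new reading comes with each control period).
- read_camera(name): name is "scene" or "top" or "wrist"; returns a dict with "pixels" (420x560x3 uint8, blue, green, red), "fx", "fy", "cx", "cy" (pixels), "k1" (the pictures are not rectified: a ray, as slopes to the right and down, at radius r is drawn at 1 + k1 r^2 times it, then the intrinsics apply), "R" (3x3) and "t" (3): a world point X has camera coordinates R X + t. Camera axes: x right, y down, z forward; pixel columns grow to the right and rows downward; lengths in m; the calibration is good to about 2 mm. A picture is of the moment at which its call begins. There is no depth.
- hand_in(): hands the job in, once; it reports no verdict.
The state is a dict: "t": time; "joint_positions": joint angles; "dq": joint speeds; "effort": joint torques, N m; "tcp_pos": TCP position; "eef_rot": TCP orientation; "ft_force": force on the tool from outside, world axes, zero at the start; "torque": the same for the moment, N m; "opening": opening from 0.0 (shut) to 1.0 (fully open).
Only numpy, scipy, OpenCV 4.12 (cv2) and the standard library are available. Lean on these libraries where they do the work, as an engineer would, in place of code of your own. Each camera call takes 0.05 s, during which the arm holds its last target. There are 200 camera calls.

TASK

Take the flat pry blade from the tray, rest it on the small ledge at the front of the gear reducer, push its tip in under the closed cover and lever the cover up until its catch lets go; do not pull at the shut cover with the fingers. Then swing the cover right back to its stop so that the gears can be inspected, and lay the pry blade back flat in the tray. Leave the bin, the mug and the bearing where they are.

Things in the scene. Friction and masses are not known exactly. Their poses are not given: they have to be found in the camera images.
- gearbox: Grey gear reducer, fixed. Housing 120 (x) x 130 mm (y), rim 105 mm above the bench, walls 8 mm, hollow above 45 mm; base plate 170 x 170 x 12 mm; on its +y side a 22 mm shaft reaching 103 mm from the middle, 60 mm up. Origin: on the bench under the housing's centre; x points from the front (ledge side, face at x = -60 mm) to the back (hinge side), z up.
- ledge (a point): Fulcrum: middle of the outer upper edge of the ledge, 99 mm above the bench. Ledge 50 mm wide, flat, juts 15 mm out of the front face. Behind it, level with it, the front wall has a notch 50 mm wide and 6 mm high up to the underside of the shut cover, so the blade can slide in along the ledge. Axes as gearbox.
- cover (a joint): Hinge angle of the aluminium cover, rad: 0 shut, grows as its front edge rises, 1.57 upright, 1.85 on its stop, leaning back. A sprung catch holds it: the front edge needs about 12 N up and springs shut again if let go below 0.065 rad (8 mm up at the front edge); past that it pops to about 0.11. Then a stiff hinge (2 to 3 N at the front edge): it stays where left.
- cover_hinge (a point): Middle of the cover's hinge axis, at the back of the housing, 105 mm above the bench, level with the underside of the shut cover. The hinge axis is the gearbox's y. Axes as gearbox.
- cover_lip (a point): Middle of the lower front edge of the cover, 120 mm from the hinge axis; moves with the cover. The cover is a plate 120 x 130 x 6 mm with a panel raised 3 mm in its middle; front edge flush with the housing's front face: only the notch above the ledge gives access under it.
- pry: Flat pry blade like a stiff scraper, 120 g, lying flat and loose in the tray. Black handle 100 x 22 x 22 mm, then a straight steel blade 95 mm long, 20 wide, 2.5 thick, at the handle's mid-height. Origin: underside of the handle, at its front end where the blade begins; x points along the blade to the tip, z up.
- pry_tip (a point): Middle of the blade's tip, mid-thickness: 95 mm ahead of the origin, 11 mm above the underside of the handle. Axes as pry.
- pry_grip (a point): Balance point of the tool, where to grip it across its 22 mm width: middle of the handle's section, 20 mm behind the handle's front end, 115 mm behind the tip. Axes as pry.
- tray: Shallow blue plastic tray, fixed, 280 x 170 mm outside, 4 mm walls 14 mm high, floor 5 mm thick. It stands to the left or to the right of the gear reducer. Origin: on the bench below its middle; x along its length, z up. The tool lies on its floor, roughly along it with the tip to +x.
- bin: Bystander: open green parts bin, 130 x 100 x 60 mm, with bushes in it, on the other side of the gear reducer. Origin under its middle.
- mug: Bystander: white mug, 80 mm across, 90 mm high, beyond the gear reducer. Origin under its middle.
- bearing: Bystander: steel bearing ring, 72 mm across, 20 mm high, lying flat beyond the gear reducer. Origin under its middle.
Things that resemble listed ones, but are neither listed nor needed, are in the scene too. Of the things shaped like the pry, the black one is meant.

How it is judged:
By the outcome, as a careful person would: the job done as asked, in the order asked, and still so for the second after the job is handed in, with the robot touching nothing.
It also fails if it takes over 64 s, if anything falls off the work surface, if the arm or the gripper's body presses on something with over 40 N, if the wrist force passes 120 N, or if a joint passes its speed limit or range.

## Working session

There is one attempt and no reset: what is moved stays moved. The work goes in short steps, Python scripts to look and compute and a tool call to move; the robot and the scene stay as the last step left them, time stands still between calls to the robot, and variables do not carry over. Pictures are saved under pics/ and viewed, about 8 in all and at most 12, crops included, and the job is handed in when it is done.

Besides the shell and the picture viewer there is one more tool, called after "Request:" as name(argument=value, ...) on one line, values as JSON. servo_tool: Moves the arm, as the interface text tells. Its arguments: {"type":"object","properties":{"motion":{"type":"array"},"squeeze":{"type":"number"}},"required":["motion"]}

```bash
mkdir -p pics; ls; python3 - <<'E'
from bench import *
import cv2,numpy as np
s=sense();print(s)
ims=[]
for n in("scene","top"):
    c=read_camera(n);cv2.imwrite(f"pics/{n}0.png",c["pixels"]);print(n,c["fx"],c["fy"],c["cx"],c["cy"],c["k1"],c["R"],c["t"])
E
```

```text
pics
{'t': 0.0, 'joint_positions': array([ 1.05289907e+00,  8.79386105e-02,  1.37219239e+00, -8.08942340e-06,
        1.68357906e+00, -1.03093197e-01]), 'dq': array([ 9.08513785e-04, -5.72119124e-04,  6.54854763e-04,  3.59523657e-05,
       -1.02206493e-03,  1.12797523e-04]), 'effort': array([-9.74674276e-05, -3.40184712e+01, -3.02426684e+01,  7.18412362e-02,
        3.28742468e-02, -1.59885171e-04]), 'tcp_pos': array([0.22139924, 0.50289962, 0.2043445 ]), 'eef_rot': array([-0.64678084, -3.07363833,  0.00317019]), 'ft_force': array([-1.05219954, -1.00456721, -0.08473243]), 'torque': array([-0.00665295,  0.00756777,  0.02337445]), 'opening': 1.0014118547344728}
scene 529.2771357334329 529.2771357334329 274.96964646684575 204.70231449379213 -0.05573615552841478 [[ 0.35099614  0.93636831 -0.00401272]
 [ 0.7626947  -0.28837574 -0.57890952]
 [-0.5432297   0.20013453 -0.81538191]] [-0.04116806 -0.34025583  1.69476597]
top 499.13271407924543 499.13271407924543 270.64960488080214 201.80840363357456 -0.17276164921129447 [[ 1.42244482e-02 -9.99897006e-01  1.90835520e-03]
 [-9.91289844e-01 -1.43518596e-02 -1.30913975e-01]
 [ 1.30927880e-01 -2.95540705e-05 -9.91391895e-01]] [-0.10673891  0.46579898  1.44616942]
```

View pics/top0.png

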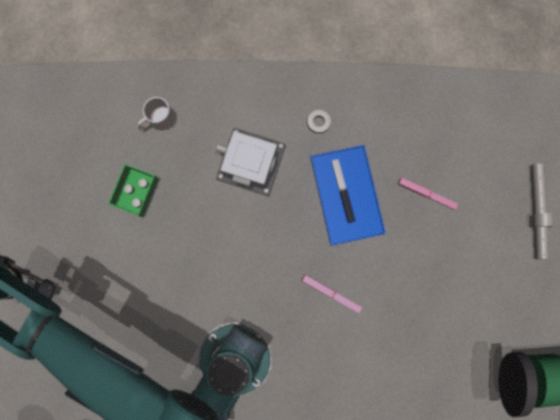

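View pics/scene0.png

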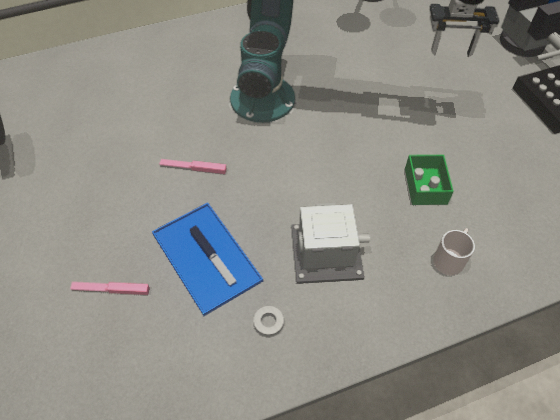

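Top view: the gearbox is at about (250,160), with its ledge at (241,182). The blue tray is at (348,195), with the black handle at (347,206) and the tip at (337,161). The scene view agrees; the pink tools are decoys.

```bash
cat > h.py <<'E'
import cv2,numpy as np
from scipy.spatial.transform import Rotation as Ro
def slopes(c,uv):
    uv=np.atleast_2d(np.float64(uv));d=(uv-[c["cx"],c["cy"]])/[c["fx"],c["fy"]];s=d.copy()
    for _ in range(20): s=d/(1+c["k1"]*(s**2).sum(1,keepdims=True))
    return s
def ray(c,uv,z):
    R=np.array(c["R"]);t=np.array(c["t"]);s=slopes(c,uv);o=-R.T@t
    D=np.c_[s,np.ones(len(s))]@R
    return o+D*((z-o[2])/D[:,2])[:,None]
def proj(c,X):
    p=np.atleast_2d(X)@np.array(c["R"]).T+np.array(c["t"]);s=p[:,:2]/p[:,2:]
    s=s*(1+c["k1"]*(s**2).sum(1,keepdims=True));return s*[c["fx"],c["fy"]]+[c["cx"],c["cy"]]
def big(m):
    cs,_=cv2.findContours(m.astype(np.uint8),cv2.RETR_EXTERNAL,cv2.CHAIN_APPROX_NONE)
    return max(cs,key=cv2.contourArea)
def rect(P):
    (cx,cy),(w,h),a=cv2.minAreaRect(np.float32(P[:,:2]*1000));return np.round([cx,cy,w,h,a],1)
E
python3 - <<'E'
from bench import *
from h import *
c=read_camera("top");I=c["pixels"].astype(int);b,g,r=I[...,0],I[...,1],I[...,2]
tray=big((b>g+40)&(b>r+60));print("tray",rect(ray(c,tray[:,0],.014)))
tm=np.zeros(b.shape,np.uint8);cv2.drawContours(tm,[cv2.convexHull(tray)],-1,1,-1);tm=cv2.erode(tm,np.ones((7,7)))
h=big((tm>0)&(I.max(2)<70));print("handle",rect(ray(c,h[:,0],.027)))
bl=big((tm>0)&(r>110));print("blade",rect(ray(c,bl[:,0],.016)))
k=np.zeros(b.shape,bool);k[120:200,205:295]=1
cv=big(k&(I.min(2)>165));print("cover",rect(ray(c,cv[:,0],.111)),rect(cv[:,0]/1000))
s=sense();print(Ro.from_rotvec(s["eef_rot"]).as_matrix().round(3))
c=read_camera("wrist");cv2.imwrite("pics/w.png",c["pixels"])
E=cv2.resize(I[125:205,205:300].astype(np.uint8),None,fx=6,fy=6,interpolation=2);cv2.imwrite("pics/g.png",E)
E
```

```text
tray [ 496.5 -331.5  278.6  169.5   12.9]
handle [ 459.6 -326.9   91.9   15.9   15. ]
blade [ 556.5 -304.1   95.6   22.9   14.9]
cover [584.6 -34.1 126.4 116.1  72.6] [248.1 156.9  44.3  40.2  18.4]
[[-0.915  0.403 -0.001]
 [ 0.403  0.915 -0.001]
 [ 0.    -0.002 -1.   ]]
```

View pics/g.png

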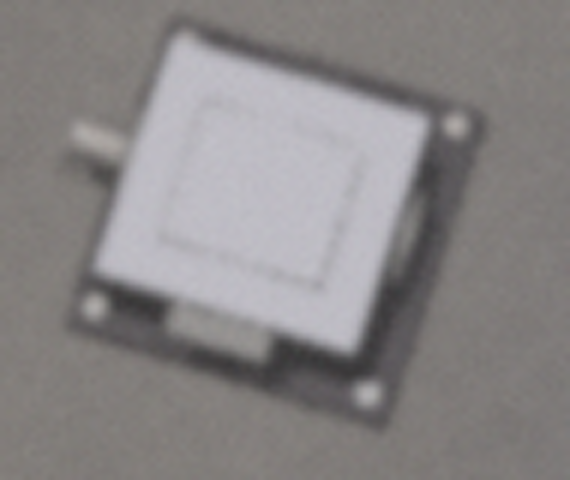

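Request:
servo_tool(motion=[[-25, -28, 0, 0, 100], [-25, -28, 0, 0, 100], [-25, -28, 0, 0, 100], [-25, -28, 0, 0, 100], [-25, -28, 0, 0, 100], [-25, -28, 0, 0, 100], [-25, -28, 0, 0, 100], [-25, -28, 0, 0, 100], [-25, -28, 0, 0, 100], [-25, -28, 0, 0, 100], [-25, -28, 0, 0, 100], [-25, -28, 0, 0, 100], [-25, -28, 0, 0, 100], [-25, -28, 0, 0, 100], [-25, -28, 0, 0, 100], [-25, -28, 0, 0, 100], [-25, -28, 0, 0, 100], [-25, -28, 0, 0, 100], [-25, -28, 0, 0, 100], [-25, -28, 0, 0, 100]])

```text
t: 1.87
tcp_pos: [0.4536, -0.2126, 0.2052]
eef_rot: [-0.648, -3.074, -0.001]
ft_force: [-0.4, 0.5, 0.3]
opening: 0.998
```

Request:
servo_tool(motion=[[-26, -28, 0, 0, 100], [-26, -28, 0, 0, 100], [-26, -28, 0, 0, 100], [0, 0, 0, 0.12, 100], [0, 0, 0, 0.12, 100], [0, 0, 0, 0.12, 100], [0, 0, 0, 0.12, 100], [0, 0, 0, 0.12, 100], [0, 0, 0, 0.12, 100], [0, 0, 0, 0.12, 100], [0, 0, 0, 0.12, 100], [0, 0, 0, 0.12, 100], [0, 0, 0, 0.12, 100], [0, 0, 0, 0.12, 100], [0, 0, 0, 0.12, 100], [0, 0, 0, 0.12, 100], [0, 0, 0, 0.12, 100], [0, 0, 0, 0.12, 100], [0, 0, 0, 0.12, 100], [0, 0, 0, 0.12, 100]])

```text
t: 3.53
tcp_pos: [0.491, -0.3188, 0.205]
eef_rot: [-2.961, -1.049, 0.001]
ft_force: [-0.4, 0.9, -0.4]
opening: 1.0
```

Request:
servo_tool(motion=[[0, 0, 0, 0.12, 100], [0, 0, 0, 0.12, 100], [0, 0, 0, 0.12, 100], [0, 0, 0, 0.065, 100], [0, 0, 0, 0, 100], [0, 0, 0, 0, 100]])

```text
t: 4.03
tcp_pos: [0.491, -0.3189, 0.2052]
eef_rot: [-3.114, -0.413, 0.0]
ft_force: [-1.0, -0.0, 0.3]
opening: 0.997
```

```bash
python3 - <<'E'
from bench import *
from h import *
s=sense();R=Ro.from_rotvec(s["eef_rot"]).as_matrix();print(s["t"],s["tcp_pos"],s["joint_positions"].round(3));print(R.round(3), "yaw y",np.degrees(np.arctan2(R[1,1],R[0,1])))
c=read_camera("wrist");cv2.imwrite("pics/w1.png",c["pixels"]);I=c["pixels"].astype(int)
m=(I.max(2)<75);
for P in [[.4896,-.3201,.027],[.5092,-.3149,.016],[.601,-.2903,.016]]: print(proj(c,P).round())
E
```

```text
4.0333 [ 0.49103411 -0.31890139  0.20516844] [-0.673  0.167  1.283  0.     1.692  0.634]
[[ 0.965  0.261 -0.   ]
 [ 0.261 -0.965  0.   ]
 [-0.    -0.    -1.   ]] yaw y -74.89553293508881
[[284. 192.]]
[[284. 170.]]
[[284.  74.]]
```

View pics/w1.png

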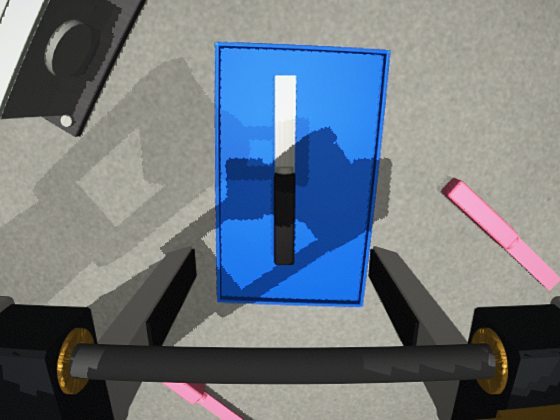

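Wrist view: handle front end at (284,172) and tip at (285,76), within about 2 px of prediction. Descending and gripping.

Request:
servo_tool(motion=[[-3.5, 0.8, 30, 0, 80], [0, 0, 30, 0, 60], [0, 0, 30, 0, 60], [0, 0, 30, 0, 60], [0, 0, 30, 0, 60], [0, 0, 20, 0, 60], [0, 0, 15, 0, 60], [0, 0, 8, 0, 60], [0, 0, 4, 0, 60], [0, 0, 0, 0, 60], [0, 0, 0, 0, 0], [0, 0, 0, 0, 0], [0, 0, 0, 0, 0], [0, 0, 0, 0, 0], [0, 0, 0, 0, 0], [0, 0, 0, 0, 0], [0, 0, 0, 0, 0], [0, 0, 0, 0, 0], [0, 0, 0, 0, 0], [0, 0, 0, 0, 0]], squeeze=40)

```text
t: 5.75
tcp_pos: [0.4883, -0.321, 0.009]
eef_rot: [3.114, 0.41, 0.001]
ft_force: [-0.2, 0.0, 2.6]
opening: 0.233
```

Request:
servo_tool(motion=[[0, 0, -5, 0, 0], [0, 0, -15, 0, 0], [0, 0, -30, 0, 0], [0, 0, -35, 0, 0], [0, 0, -35, 0, 0], [0, 0, -30, 0.113, 0], [0, 0, 0, 0.113, 0], [0, 0, 0, 0.113, 0], [0, 0, 0, 0.113, 0], [0, 0, 0, 0.113, 0], [-18, -27.5, 0, 0, 0], [-18, -27.5, 0, 0, 0], [-18, -27.5, 0, 0, 0], [-18, -27.5, 0, 0, 0], [-18, -27.5, 0, 0, 0], [-18, -27.5, 0, 0, 0], [-18, -27.5, 0, 0, 0], [-18, -27.5, 0, 0, 0], [-18, -27.5, 0, 0, 0], [-18, -27.5, 0, 0, 0]])

```text
t: 7.42
tcp_pos: [0.3968, -0.0029, 0.1578]
eef_rot: [-3.105, 0.475, 0.002]
ft_force: [1.2, 0.8, -1.1]
opening: 0.23
```

Request:
servo_tool(motion=[[-18, -27.5, 0, 0, 0], [0, 0, 0, 0, 0], [0, 0, 0, 0, 0]])

```text
t: 7.67
tcp_pos: [0.3884, 0.0285, 0.1581]
eef_rot: [3.106, -0.468, -0.001]
ft_force: [1.1, -1.4, -1.6]
opening: 0.23
```

```bash
cat >> h.py <<'E'
def gb(p): # world -> gearbox frame, mm
    C=np.array([.5846,-.0341]);a=np.radians(-17.4);x=np.array([np.cos(a),np.sin(a)]);y=np.array([-x[1],x[0]])
    d=np.array(p)[...,:2]-C;return np.round(np.stack([d@x,d@y,np.array(p)[...,2]],-1)*1000 if np.ndim(p)==1 else np.c_[d@x,d@y,np.array(p)[:,2]]*1000,1)
E
sed -i 's/np.round(np.stack(\[d@x,d@y,np.array(p)\[...,2\]\],-1)\*1000 if np.ndim(p)==1 else np.c_\[d@x,d@y,np.array(p)\[:,2\]\]\*1000,1)/np.round(np.stack([d@x,d@y,np.array(p)[...,2]],-1)*1000,1)/' h.py
python3 - <<'E'
from bench import *
from h import *
s=sense();R=Ro.from_rotvec(s["eef_rot"]).as_matrix();print(gb(s["tcp_pos"]),np.degrees(np.arctan2(R[1,0],R[0,0])),s["joint_positions"].round(2))
c=read_camera("wrist");cv2.imwrite("pics/w2.png",c["pixels"])
C=np.array([.5846,-.0341]);a=np.radians(-17.4);x=np.array([np.cos(a),np.sin(a)]);y=np.array([-x[1],x[0]])
for g in [(-60,65,111),(-60,-65,111),(-75,25,99),(-75,-25,99)]:
    P=np.r_[C+g[0]/1e3*x+g[1]/1e3*y,g[2]/1e3];print(g,proj(c,P).round())
t=s["tcp_pos"]; print("tip",proj(c,t+R@[.115,0,-.007]).round(), "junction",proj(c,t+R@[.02,0,-.007]).round())
k=read_camera("scene");cv2.imwrite("pics/s2.png",cv2.resize(k["pixels"][150:300,220:400],None,fx=4,fy=4))
E
```

```text
[-205.9    1.   158.1] -17.150219158692785 [-0.07 -0.27  1.79 -0.    1.62  1.8 ]
(-60, 65, 111) [[174.  -6.]]
(-60, -65, 111) [[398.  -5.]]
(-75, 25, 99) [[245.  24.]]
(-75, -25, 99) [[327.  24.]]
tip [[284.  29.]] junction [[284. 231.]]
```

View pics/w2.png

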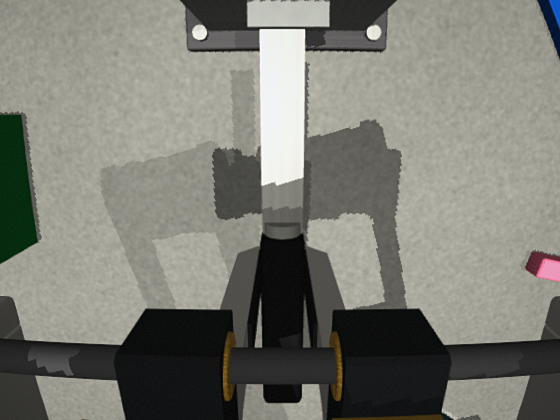

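Ledge seen at columns 247–329, row 26, within 2 px of prediction; tip at (284,28), blade level. Next I set the blade down on the ledge to calibrate height.

Request:
servo_tool(motion=[[0, 2, 24, 0, 0], [0, 0, 24, 0, 0], [8, 0, 0, 0, 0], [8, 0, 0, 0, 0], [8, 0, 0, 0, 0], [0, 0, 6, 0, 0], [0, 0, 5, 0, 0], [0, 0, 3, 0, 0], [0, 0, 0, 0, 0], [0, 0, 0, 0, 0]])

```text
t: 8.6
tcp_pos: [0.4113, 0.0182, 0.0964]
eef_rot: [-3.106, 0.474, 0.001]
ft_force: [0.3, 0.8, -1.7]
opening: 0.229
```

Request:
servo_tool(motion=[[0, 0, 1, 0, 0], [0, 0, 0, 0, 0]])

```text
t: 8.77
tcp_pos: [0.4116, 0.0183, 0.0956]
eef_rot: [-3.106, 0.474, -0.001]
ft_force: [0.3, -0.8, -1.2]
opening: 0.228
```

Request:
servo_tool(motion=[[0, 0, 1, 0, 0], [0, 0, 0, 0, 0]])

```text
t: 8.93
tcp_pos: [0.4115, 0.0182, 0.0945]
eef_rot: [-3.106, 0.474, -0.0]
ft_force: [0.1, 0.6, -1.1]
opening: 0.231
```

Request:
servo_tool(motion=[[0, 0, 1, 0, 0], [0, 0, 0, 0, 0]])

```text
t: 9.1
tcp_pos: [0.4115, 0.0182, 0.0934]
eef_rot: [-3.106, 0.474, 0.0]
ft_force: [-0.7, -0.3, -1.4]
opening: 0.233
```

Request:
servo_tool(motion=[[0, 0, 1, 0, 0], [0, 0, 0, 0, 0]])

```text
t: 9.27
tcp_pos: [0.4117, 0.0181, 0.0927]
eef_rot: [-3.105, 0.474, -0.001]
ft_force: [-1.9, -0.5, 0.1]
opening: 0.229
```

Request:
servo_tool(motion=[[0, 0, 1, 0, 0], [0, 0, 0, 0, 0]])

```text
t: 9.43
tcp_pos: [0.4118, 0.0181, 0.0919]
eef_rot: [-3.105, 0.474, -0.001]
ft_force: [-1.5, 0.4, 2.5]
opening: 0.231
```

```bash
python3 - <<'E'
from bench import *
from h import *
for i in range(4):
    k=read_camera("scene");s=sense();print(s["ft_force"].round(1),s["torque"].round(3))
R=Ro.from_rotvec(s["eef_rot"]).as_matrix();t=s["tcp_pos"];print(gb(t))
print(((proj(k,[t+R@[.115,0,-.007],t+R@[.02,0,-.007]])-[220,120])*4).round())
cv2.imwrite("pics/s3.png",cv2.resize(k["pixels"][120:260,220:400],None,fx=4,fy=4))
E
```

```text
[-1.8  1.1  2.4] [-0.015  0.091 -0.054]
[-1.5 -0.4  1.6] [-0.048  0.094 -0.017]
[-1.5 -0.3  2.3] [ 0.014  0.152 -0.024]
[-2.5  0.7  2.6] [-0.016  0.082 -0.026]
[-180.5   -1.8   91.9]
[[421. 347.]
 [405. 228.]]
```

View pics/s3.png

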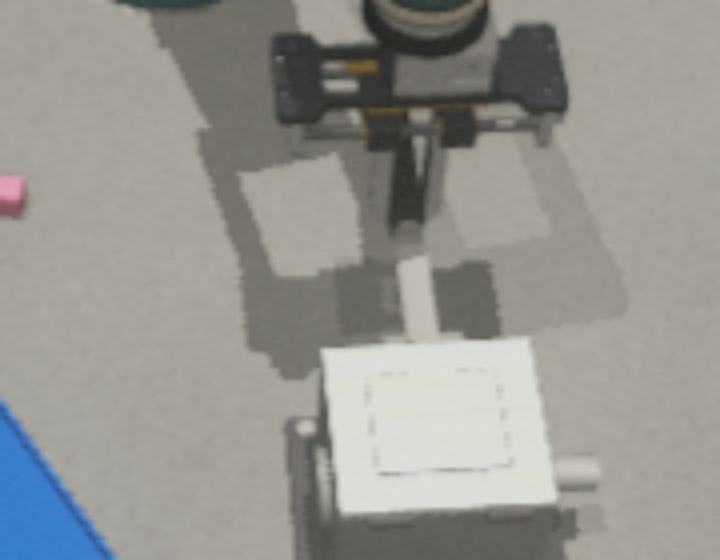

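Scene view: blade at (418,300) in the crop, entering at the middle of the cover's front edge. Ledge contact is at TCP z ≈ 93 mm. Sliding in.

Request:
servo_tool(motion=[[0, 0, -2, 0, 0], [0, 0, 0, 0, 0], [4, 0, 0, 0, 0], [4, 0, 0, 0, 0], [4, 0, 0, 0, 0], [0, 0, 0, 0, 0], [0, 0, 0, 0, 0]])

```text
t: 10.22
tcp_pos: [0.4233, 0.0144, 0.0932]
eef_rot: [-3.105, 0.475, 0.0]
ft_force: [0.3, -0.5, -1.1]
opening: 0.231
```

Request:
servo_tool(motion=[[4, 0, 0, 0, 0], [4, 0, 0, 0, 0], [4, 0, 0, 0, 0], [4, 0, 0, 0, 0], [4, 0, 0, 0, 0], [4, 0, 0, 0, 0], [4, 0, 0, 0, 0], [0, 0, 0, 0, 0], [0, 0, 0, 0, 0]])

```text
t: 10.97
tcp_pos: [0.4499, 0.0061, 0.0934]
eef_rot: [-3.105, 0.475, 0.001]
ft_force: [0.4, 0.1, -1.8]
opening: 0.228
```

Request:
servo_tool(motion=[[0, 0, 2, 0, 0], [0, 0, 2, 0, 0], [0, 0, 2, 0, 0], [0, 0, 0, 0, 0]])

```text
t: 11.3
tcp_pos: [0.45, 0.0062, 0.088]
eef_rot: [-3.105, 0.474, -0.002]
ft_force: [-3.1, 1.6, 5.2]
opening: 0.23
```

Request:
servo_tool(motion=[[0, 0, 2, 0, 0], [0, 0, 2, 0, 0], [0.5, 0, 2, 0, 0], [0, 0, 0, 0, 0]])

```text
t: 11.63
tcp_pos: [0.4505, 0.0061, 0.0842]
eef_rot: [-3.105, 0.474, -0.002]
ft_force: [-6.7, 1.0, 13.9]
opening: 0.23
```

Request:
servo_tool(motion=[[0.5, 0, 2, 0, 0], [0.5, 0, 2, 0, 0], [0, 0, 0, 0, 0]])

```text
t: 11.88
tcp_pos: [0.4517, 0.0058, 0.0803]
eef_rot: [-3.105, 0.474, -0.004]
ft_force: [-5.5, 1.1, 9.7]
opening: 0.232
```

Request:
servo_tool(motion=[[0.5, 0, 2, 0, 0], [0.5, 0, 2, 0, 0], [0, 0, 0, 0, 0]])

```text
t: 12.13
tcp_pos: [0.4528, 0.0054, 0.0746]
eef_rot: [-3.106, 0.474, -0.004]
ft_force: [-1.9, 1.0, 5.3]
opening: 0.229
```

Request:
servo_tool(motion=[[0.5, 0, 2, 0, 0], [0.5, 0, 2, 0, 0], [0, 0, 0, 0, 0]])

```text
t: 12.38
tcp_pos: [0.4537, 0.0051, 0.0705]
eef_rot: [-3.105, 0.474, -0.003]
ft_force: [-2.8, -0.1, 7.0]
opening: 0.232
```

```bash
python3 - <<'E'
from bench import *
from h import *
k=read_camera("scene");s=sense();print(gb(s["tcp_pos"]),s["ft_force"].round(1),s["torque"].round(3))
cv2.imwrite("pics/s4.png",cv2.resize(k["pixels"][150:270,250:390],None,fx=5,fy=5,interpolation=2))
E
```

```text
[-136.7   -1.7   70.5] [-2.2  0.3  5.8] [ 0.026  0.215 -0.004]
```

View pics/s4.png

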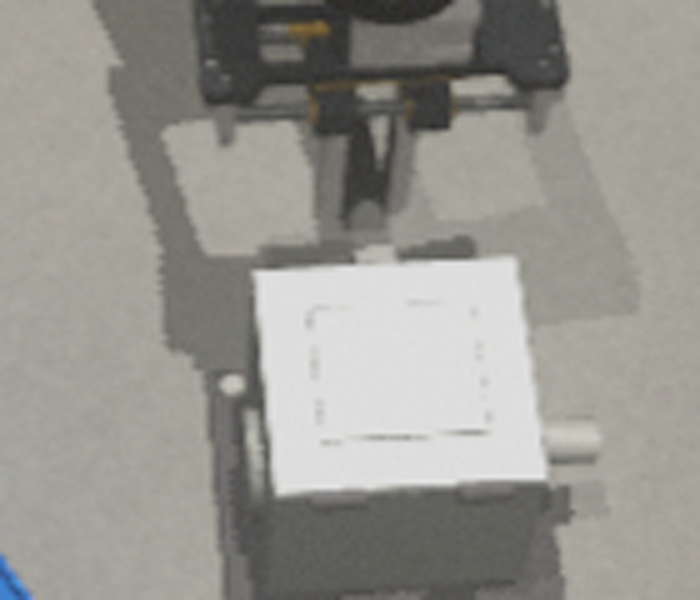

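The force fell from 14 N to 5 N, so the catch has let go, and the cover's front edge looks raised at (385,262) in the crop. Now I swing the cover up with the tip, following its arc.

Request:
servo_tool(motion=[[0, 0, 0, 0, 0], [0, 0, 0, 0, 0], [1, 0, -4, 0, 0], [1, 0, -4, 0, 0], [1, 0, -4, 0, 0], [1.5, 0, -4, 0, 0], [1.7, 0, -4, 0, 0], [1.7, 0, -4, 0, 0], [0, 0, 0, 0, 0]], squeeze=60)

```text
t: 13.18
tcp_pos: [0.4613, 0.0026, 0.0943]
eef_rot: [3.105, -0.475, 0.002]
ft_force: [-2.1, 1.5, -3.7]
opening: 0.227
```

```bash
cat >> h.py <<'E'
def W(g): # gearbox mm -> world
    a=np.radians(-17.4);x=np.array([np.cos(a),np.sin(a)]);y=np.array([-x[1],x[0]]);g=np.atleast_2d(g)/1e3
    return np.c_[np.array([.5846,-.0341])+g[:,:1]*x+g[:,1:2]*y,g[:,2]]
def lipedge(c,phi): # upper front edge ends
    x=60-120*np.cos(phi)-(-6*np.sin(phi))*-1*-1;z=105+120*np.sin(phi)+6*np.cos(phi);x=60-120*np.cos(phi)+6*np.sin(phi)
    return proj(c,W([(x,65,z),(x,-65,z)]))
E
python3 - <<'E'
from bench import *
from h import *
k=read_camera("scene");s=sense();print(gb(s["tcp_pos"]),s["ft_force"].round(1),s["torque"].round(3))
for p in(0,.1,.2,.3,.4,.5):print(p,((lipedge(k,p)-[220,100])*4).round().tolist())
cv2.imwrite("pics/s5.png",cv2.resize(k["pixels"][100:250,220:400],None,fx=4,fy=4,interpolation=2))
E
```

```text
[-128.6   -1.9   94.1] [-0.8  0.5 -2.5] [ 0.115  0.468 -0.029]
0 [[530.0, 418.0], [322.0, 428.0]]
0.1 [[533.0, 408.0], [323.0, 418.0]]
0.2 [[536.0, 400.0], [324.0, 410.0]]
0.3 [[539.0, 394.0], [325.0, 404.0]]
0.4 [[542.0, 389.0], [327.0, 399.0]]
0.5 [[545.0, 386.0], [328.0, 397.0]]
```

View pics/s5.png

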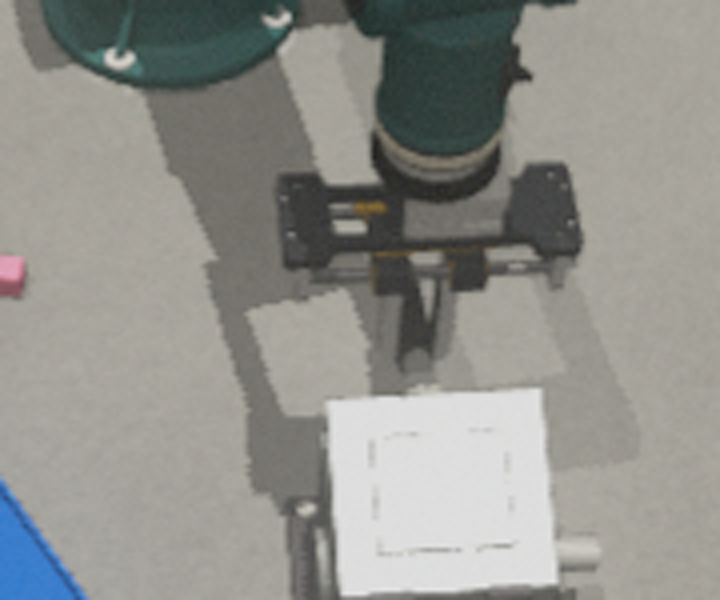

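The cover's front edge at (540,390)–(328,402) fits a hinge angle of about 0.38 rad. Continuing along the arc.

Request:
servo_tool(motion=[[2.5, 0, -5.5, 0, 0], [2, 0, -3.8, 0, 0], [2, 0, -3.8, 0, 0], [2.4, 0, -3.5, 0, 0], [2.4, 0, -3.5, 0, 0], [2.8, 0, -3.3, 0, 0], [2.8, 0, -3.3, 0, 0], [3, 0, -3, 0, 0], [3, 0, -3, 0, 0], [0, 0, 0, 0, 0]])

```text
t: 14.07
tcp_pos: [0.4837, -0.0044, 0.1271]
eef_rot: [3.106, -0.475, 0.003]
ft_force: [-0.7, 0.2, -3.2]
opening: 0.225
```

Request:
servo_tool(motion=[[3.4, 0, -2.7, 0, 0], [3.4, 0, -2.7, 0, 0], [3.6, 0, -2.3, 0, 0], [3.6, 0, -2.3, 0, 0], [3.9, 0, -2, 0, 0], [3.9, 0, -2, 0, 0], [4, 0, -1.5, 0, 0], [4, 0, -1.5, 0, 0], [0, 0, 0, 0, 0]])

```text
t: 14.82
tcp_pos: [0.5123, -0.0133, 0.1437]
eef_rot: [3.105, -0.475, 0.003]
ft_force: [-0.6, -0.6, -0.7]
opening: 0.231
```

```bash
python3 - <<'E'
from bench import *
from h import *
k=read_camera("scene");s=sense();print(gb(s["tcp_pos"]),s["ft_force"].round(1),s["torque"].round(3))
for p in(.6,.8,1,1.2,1.4):print(p,((lipedge(k,p)-[220,80])*4).round().tolist())
cv2.imwrite("pics/s6.png",cv2.resize(k["pixels"][80:230,220:400],None,fx=4,fy=4,interpolation=2))
E
```

```text
[-75.2  -1.9 143.8] [-1.   0.4 -0.9] [ 0.033  0.164 -0.018]
0.6 [[549.0, 466.0], [330.0, 476.0]]
0.8 [[557.0, 471.0], [333.0, 481.0]]
1 [[565.0, 484.0], [337.0, 495.0]]
1.2 [[573.0, 505.0], [341.0, 516.0]]
1.4 [[581.0, 534.0], [345.0, 546.0]]
```

View pics/s6.png

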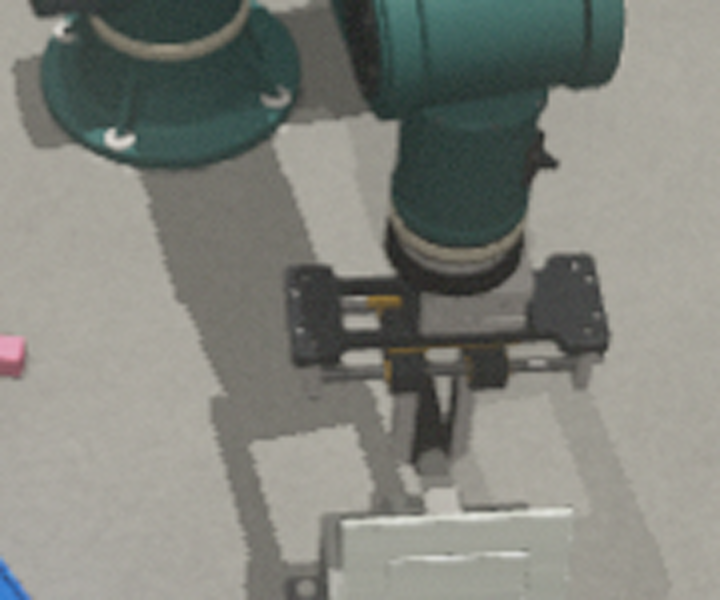

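The cover's edge at (573,508)–(342,517) fits an angle of about 1.2 rad. Pushing back to the stop.

Request:
servo_tool(motion=[[4, 0, -1, 0, 0], [4, 0, -1, 0, 0], [4, 0, -0.5, 0, 0], [4, 0, -0.5, 0, 0], [4, 0, 0, 0, 0], [4, 0, 0, 0, 0], [4, 0, 0, 0, 0], [4, 0, 0, 0, 0], [4, 0, 0, 0, 0], [4, 0, 0, 0, 0], [0, 0, 0, 0, 0]])

```text
t: 15.78
tcp_pos: [0.5499, -0.0252, 0.1457]
eef_rot: [-3.106, 0.475, -0.0]
ft_force: [-0.1, -0.5, -1.4]
opening: 0.228
```

Request:
servo_tool(motion=[[4, 0, 0, 0, 0], [4, 0, 0, 0, 0], [3, 0, 0, 0, 0], [0, 0, 0, 0, 0]])

```text
t: 16.12
tcp_pos: [0.5596, -0.0282, 0.1458]
eef_rot: [-3.105, 0.475, 0.002]
ft_force: [-2.9, 0.4, -1.9]
opening: 0.224
```

Request:
servo_tool(motion=[[2, 0, 0, 0, 0], [2, 0, 0, 0, 0], [0, 0, 0, 0, 0]])

```text
t: 16.37
tcp_pos: [0.5601, -0.0283, 0.1453]
eef_rot: [-3.105, 0.474, 0.014]
ft_force: [-10.7, 3.3, 1.1]
opening: 0.23
```

Force is rising with no further motion, so the cover is on its stop. Backing off.

Request:
servo_tool(motion=[[-5, 0, 0, 0, 0], [-10, 0, -2, 0, 0], [-20, 0, -3, 0, 0], [-20, 0, -3, 0, 0], [-20, 0, -3, 0, 0], [-20, 0, -3, 0, 0], [-20, 0, -3, 0, 0], [-20, 0, -3, 0, 0], [-20, 0, 0, 0, 0], [-20, 0, 0, 0, 0], [-10, 0, 0, 0, 0], [0, 0, 0, 0, 0]])

```text
t: 17.37
tcp_pos: [0.3861, 0.0263, 0.167]
eef_rot: [-3.105, 0.473, -0.005]
ft_force: [0.1, 0.1, -1.9]
opening: 0.229
```

```bash
python3 - <<'E'
from bench import *
from h import *
s=sense();print(s["tcp_pos"],gb(s["tcp_pos"]),s["ft_force"].round(1))
k=read_camera("scene");c=read_camera("top");w=read_camera("wrist")
for p in(1.5,1.7,1.85,2):print(p,((lipedge(k,p)-[220,110])*2.5).round().tolist(),((lipedge(c,p)-[200,100])*2.5+[450,0]).round().tolist())
a=cv2.resize(k["pixels"][110:270,220:400],None,fx=2.5,fy=2.5,interpolation=2);b=cv2.resize(c["pixels"][100:260,200:320],None,fx=2.5,fy=2.5,interpolation=2)
R=Ro.from_rotvec(s["eef_rot"]).as_matrix();t=s["tcp_pos"]
for th in(0,.1,.2,.3,.4,.5): print(th,(proj(w,[t+R@[.02*np.cos(th)+.095*np.cos(th),0,-.007-.115*np.sin(th)],t+R@[.02*np.cos(th),0,-.007-.02*np.sin(th)]])).round().tolist())
cv2.imwrite("pics/s7.png",np.vstack([np.hstack([a,b]),cv2.resize(w["pixels"][:300,190:380],None,fx=.6,fy=.6)[:180,:].repeat(1,0) if 0 else np.zeros((1,750,3),np.uint8)]))
cv2.imwrite("pics/w7.png",w["pixels"])
E
```

```text
[0.38609587 0.02626673 0.16702954] [-207.5   -1.8  167. ] [ 0.1  0.1 -1.9]
1.5 [[365.0, 270.0], [217.0, 277.0]] [[525.0, 49.0], [642.0, 86.0]]
1.7 [[369.0, 294.0], [220.0, 301.0]] [[532.0, 29.0], [649.0, 66.0]]
1.85 [[372.0, 314.0], [221.0, 321.0]] [[538.0, 15.0], [654.0, 52.0]]
2 [[373.0, 334.0], [223.0, 342.0]] [[543.0, 3.0], [658.0, 40.0]]
0 [[284.0, 32.0], [284.0, 234.0]]
0.1 [[284.0, 28.0], [284.0, 236.0]]
0.2 [[284.0, 27.0], [284.0, 238.0]]
0.3 [[284.0, 28.0], [284.0, 240.0]]
0.4 [[284.0, 34.0], [284.0, 243.0]]
0.5 [[284.0, 45.0], [284.0, 246.0]]
```

View pics/s7.png

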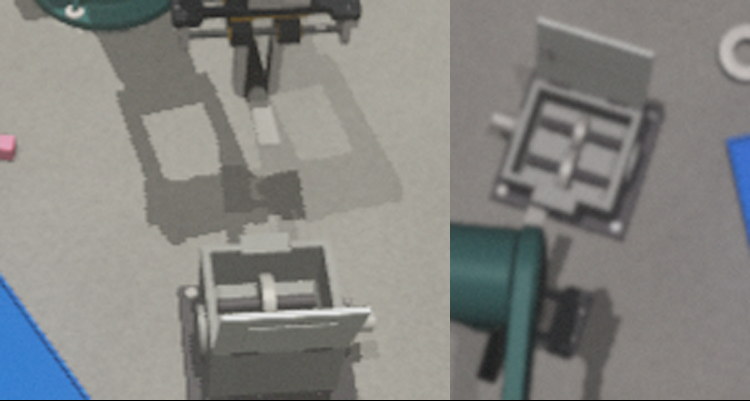

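Scene/top crops: cover edge at (370,311)–(220,318) and (538,18)–(653,53), both fitting about 1.83 rad, so the cover is on its stop with the gears exposed. Returning the tool to the tray.

Request:
servo_tool(motion=[[18.5, 27.3, 0, 0, 0], [18.5, 27.3, 0, 0, 0], [18.5, 27.3, 0, 0, 0], [18.5, 27.3, 0, 0, 0], [18.5, 27.3, 0, 0, 0], [18.5, 27.3, 0, 0, 0], [18.5, 27.3, 0, 0, 0], [18.5, 27.3, 0, 0, 0], [18.5, 27.3, 0, 0, 0], [18.5, 27.3, 0, 0, 0], [18.5, 27.3, 0, 0, 0], [0, 0, 0, -0.113, 0], [0, 0, 0, -0.113, 0], [0, 0, 0, -0.113, 0], [0, 0, 0, -0.113, 0], [0, 0, 0, -0.113, 0], [0, 0, 30, 0, 0], [0, 0, 30, 0, 0], [0, 0, 30, 0, 0], [0, 0, 20, 0, 0]])

```text
t: 19.18
tcp_pos: [0.4906, -0.3214, 0.0519]
eef_rot: [-3.112, -0.409, 0.005]
ft_force: [-0.2, 0.7, -1.5]
opening: 0.229
```

Request:
servo_tool(motion=[[0, 0, 3, 0, 0], [0, 0, 3, 0, 0], [0, 0, 3, 0, 0], [0, 0, 3, 0, 0], [0, 0, 3, 0, 0], [0, 0, 3, 0, 0], [0, 0, 0, 0, 0]], squeeze=20)

```text
t: 19.77
tcp_pos: [0.4915, -0.3216, 0.0383]
eef_rot: [3.114, 0.41, 0.001]
ft_force: [-0.0, -0.2, -0.6]
opening: 0.234
```

Request:
servo_tool(motion=[[0, 0, 3, 0, 0], [0, 0, 3, 0, 0], [0, 0, 3, 0, 0], [0, 0, 3, 0, 0], [0, 0, 3, 0, 0], [0, 0, 2, 0, 0], [0, 0, 0, 0, 0]])

```text
t: 20.35
tcp_pos: [0.4917, -0.3217, 0.0211]
eef_rot: [3.114, 0.41, 0.001]
ft_force: [2.0, 0.2, 1.8]
opening: 0.232
```

```bash
python3 - <<'E'
from bench import *
from h import *
w=read_camera("wrist");s=sense();print(s["tcp_pos"],s["ft_force"].round(1),s["torque"].round(2))
k=read_camera("scene");cv2.imwrite("pics/s8.png",np.hstack([cv2.resize(w["pixels"],(400,300)),cv2.resize(k["pixels"][180:330,140:290],(400,300),interpolation=2)]))
E
```

```text
[ 0.49158138 -0.32170028  0.02120061] [1.6 0.5 0.9] [-0.08 -0.01  0.  ]
```

View pics/s8.png

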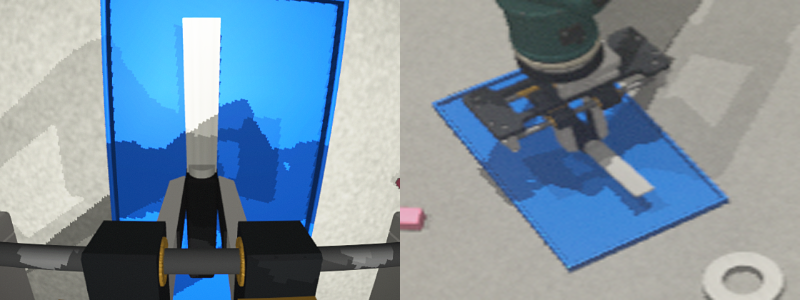

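The tool is over the tray, with its rear on the floor and its tip (right panel, 640,190) still slightly up. Lowering until it is flat, then releasing.

Request:
servo_tool(motion=[[0, 0, 2, 0, 0], [0, 0, 2, 0, 0], [0, 0, 2, 0, 0], [0, 0, 2, 0, 0], [0, 0, 2, 0, 0], [0, 0, 1.5, 0, 0], [0, 0, 0, 0, 0], [0, 0, 0, 0, 0]])

```text
t: 21.12
tcp_pos: [0.4909, -0.3214, 0.0091]
eef_rot: [-3.114, -0.41, 0.002]
ft_force: [0.3, 0.5, 0.8]
opening: 0.232
```

Request:
servo_tool(motion=[[0, 0, 0, 0, 26], [0, 0, 0, 0, 28], [0, 0, 0, 0, 32], [0, 0, 0, 0, 40], [0, 0, 0, 0, 55], [0, 0, 0, 0, 55], [0, 0, -10, 0, 55], [0, 0, -25, 0, 55], [0, 0, -30, 0, 55], [0, 0, -30, 0, 55], [0, 0, -30, 0, 55], [0, 0, -30, 0, 55], [0, 0, -30, 0, 55], [0, 0, 0, 0, 55], [0, 0, 0, 0, 55]])

```text
t: 22.37
tcp_pos: [0.4925, -0.3223, 0.1982]
eef_rot: [3.11, 0.41, 0.007]
ft_force: [-0.5, 0.1, 0.1]
opening: 0.551
```

```bash
python3 - <<'E'
from bench import *
from h import *
w=read_camera("wrist");s=sense();print(s["t"],s["tcp_pos"],s["ft_force"].round(1),s["torque"].round(2))
k=read_camera("scene");cv2.imwrite("pics/s9.png",np.hstack([cv2.resize(w["pixels"],(400,300)),cv2.resize(k["pixels"][150:350,140:400],(400,300),interpolation=2)]))
E
```

```text
22.4167 [ 0.49157656 -0.32162364  0.19553463] [ 0.4  0.  -0.1] [-0.08  0.17  0.  ]
```

View pics/s9.png

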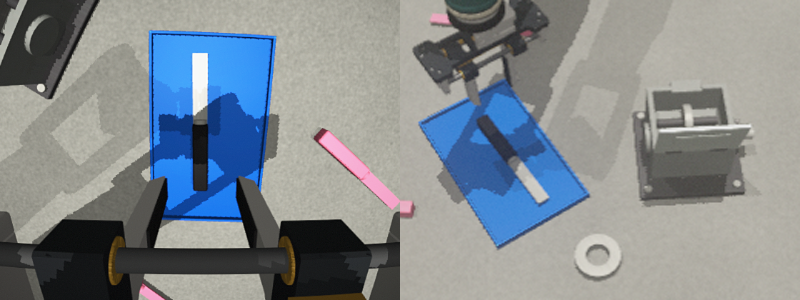

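The pry lies flat in the tray, with its handle at (200,155) and tip at (200,55) in the left panel. The cover is still open and the gripper is clear. Handing in.

```bash
python3 -c "
from bench import *
print(hand_in())"
```

```text
the job is handed in; nothing more can be done
None
```

The cover is open on its stop, the black pry blade is back flat in the tray, and I handed the job in at 22.4 s of the 64 s allowed.

- **Levering:** I gripped the blade at its balance point, set it on the ledge, and slid the tip about 35 mm under the shut cover. Levering raised the force to about 14 N, then it dropped to about 5 N when the catch let go. The fingers never touched the cover.
- **Opening:** I swung the cover back with the blade tip until the force rose to about 11 N with no further motion. The scene and top views both put it at about 1.83 rad, against 1.85 for the stop.
- **Final look:** The pry lies flat in the tray about where it was, the cover is still back, and the gripper is clear about 0.19 m up with no load.

I read the cover angle from hand-picked edge pixels, so it is only good to a few hundredths of a radian. The bearing showed in the final picture, and I never went near it, the bin or the mug. I did not measure any of the three again. No check failed or disagreed.

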